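Set the rotation stage to its marked line and trigger the reading

ROBOT

A 7-joint arm with a two-finger parallel gripper is mounted at the origin on a cart in front of the work surface, level with it; the furniture and walls round the work are solid. World frame = base frame: x ahead of the robot, y to its left, z up, the work surface at z = 0. Lengths are in m, angles in rad, forces in N, time in s.
With the tool pointing down it reaches from about 0.4 to 0.875 m from the base axis. Payload 19.3 kg.
Tool frame: the origin (TCP) lies midway between the tips of the shut fingers; the grasp point (between the pads) lies 19 mm behind it; z points along the fingers, y is the line along which they close (so a half turn about z gives the same grasp; the last joint's range is limited). The gripper opens to 85 mm and grips with 20 to 120 N. Pads are 22 mm wide; open, the fingers measure 114 mm over their backs; the gripper's body (76 mm by 85 mm) begins 54 mm behind the grasp point. The pads swing forward as they close: fully open they stand 13 mm farther back than shut.
Start: joints at [-1.312, 0.521, -0.036, 1.599, 0.021, 1.021, -0.113], TCP at [0.202, 0.592, 0.231] pointing down, gripper open.
Joint ranges: [-2.91, 2.91], [-0.3, 2.13], [-1.5, 1.42], [0.17, 2.43], [-1.26, 4.41], [0.16, 1.93], [-2.52, 2.52]. Speed limits (rad/s): [1.89, 1.89, 2.39, 2.39, 3.01, 3.01, 3.01].

INTERFACE

Orientations are given as [roll, pitch, yaw] about the fixed x, y, z axes, in that order (R = Rz(yaw) Ry(pitch) Rx(roll)).
In Python, from workcell import * gives the robot as it stands. The module is installed in compiled form; this text tells all that it offers.
- The arm moves only by the tool play_rows, never from a script. Its argument "deltas" is a list of rows, each a list of 7 numbers: the shift along the tool's x, y, z in units of 500 mm (1.0 is 500 mm), then the turn, a rotation vector about the tool's x, y, z in units of 120 degrees (1.0 is 120 degrees), then the closure, from 0 (fully open) to 1 (shut). A call has 1 to 10 rows; each row is the pose to reach, as a shift and turn from the pose commanded when the call began, along the tool's axes at that moment; what a row does not reach only later rows make up. A row lasts 1/10 s, in which the tool goes at most 50 mm and 8.59 degrees, less where a joint would pass 70% of its speed; a pose out of reach is approached as far as the arm can. A call with a number of a shift or a turn outside -1 to 1 is refused whole. A call with a gripper value outside its range is refused whole. The fingers move at their own pace and stop on an object; "newtons" is the grip in N (left out, the last holds). Time passes only in rows, so rows that repeat a pose let the fingers close. It gives the time, the measured TCP pose, the force, the opening and the grip force at its end, in the units of the state.
- observe(): the state, without advancing time (a new reading comes with each control period).
- grab_frame(name): name is "side" or "top"; returns the picture (420x560x3 uint8, red, green, blue); there is no depth.
- get_calibration(name): a dict with "fovy" (degrees; the focal length in pixels is half the picture's height over the tangent of half this angle, whatever the lens; pixels are square), "cx", "cy" (the principal point, pixels), "xyz" and "rotation" of the camera in the world. Camera axes: x right, y down, z forward; pixel columns grow to the right and rows downward; lengths in m; the calibration is good to about 2 mm. A picture is of the moment at which its call begins. get_calibration takes no time and is no camera call.
- job_done(): hands the job in; it is judged then, once.
The state is a dict: "clock": time; "qpos": joint angles; "qd": joint speeds; "joint_efforts": joint torques, N m; "position": TCP position; "tool_rot": TCP orientation; "force": force on the tool from outside, world axes, zero at the start; "moment": the same for the moment, N m; "grip_width": finger opening in m; "finger_force": force on a finger pad.
Only numpy, scipy, OpenCV 4.12 (cv2) and the standard library are available. Lean on these libraries where they do the work, as an engineer would, in place of code of your own. Each camera call takes 0.05 s, during which the arm holds its last target. There are 200 camera calls.

TASK

With a fingertip, gently push the dial of the rotation stage round by its upright post until the white index line on the dial lines up with the long scale line on the ring (the one that ends at the raised lug). Then press the round push button beside the stage all the way down, to take the reading, and let it go. Only push with the fingers: do not pinch the dial or its post, do not press the button before the lines agree, and leave the jar, tubes, bottle and tape where they stand.

Things in the scene. Friction and masses are not known exactly. Their poses are not given: they have to be found in the camera images.
- stage: rotation stage, fixed to the worktop: a round grey foot 190 mm across that carries the dial and, round the dial, the graduated ring. Origin on the dial's axis at the worktop, z up. Its topmost part is the dial's post (60 mm above the worktop); everything else stays below 34 mm. Push the post squarely across its radius; a gentle push stays well under 10 N, while 25 N counts as rough or as a pinch.
- dial (a joint): angle of the dial about the vertical axis through the stage's centre, rad, growing anticlockwise seen from above; free to turn about one full turn either way from 0 (stops at +-6.3), so go whichever way is shorter. At 0 the index mark lies towards the stage's own -x. It is stiff with dry friction (about 0.11 N m, so 2 to 3 N at the post) and stays where it is left.
- post (a point): middle of the upright aluminium finger post on the dial: 12 mm thick, standing 50 mm from the dial's axis, on the far side of the axis from the index mark; it rises 30 mm, from the dial's flat top (30 mm above the worktop) to 60 mm. This point is 45 mm above the worktop. A 3 mm high boss 44 mm across stands at the dial's centre, its top 33 mm above the worktop.
- index_mark (a point): outer end of the white index line, at the rim of the dark dial, 70 mm from the axis, 30 mm above the worktop. The line is 38 mm long, 3 mm wide, and runs outward along a radius, opposite to the post.
- target_line (a point): inner end of the long scale line on the aluminium ring, 70 mm from the dial's axis: the index mark must come to this point. The line is 20 mm long and 3 mm wide and ends at a raised lug 12 mm wide; the other 35 lines, 10 degrees apart, are 7 mm short. The ring (72 to 93 mm from the axis, top 26 mm above the worktop, lug 31 mm) does not turn.
- button (a joint): travel of the push button, m: 0 up, 0.006 fully down; a spring brings it back; fully down takes about 5 N.
- button_top (a point): centre of the top of the black round push button, 26 mm across, 22 mm above the worktop (16 mm when down), on its own round grey housing (42 mm across, 12 mm high) beside the stage, to the left or to the right of it. It is pressed straight down.
- jar: small jar with a screw cap, 41 mm across, 53 mm high, beside the stage on the side away from the button; origin under its centre; leave it alone
- tube_near: screw-capped sample tube, 41 mm across, 94 mm high, standing close to the stage on the robot's side; origin under its centre; leave it alone
- tube_a: screw-capped sample tube, 41 mm across, 94 mm high, at the back right; origin under its centre; leave it alone
- tube_b: screw-capped sample tube like the other, right of tube_a; origin under its centre; leave it alone
- white_bottle: small white bottle, 50 mm across, 100 mm high, left of the two tubes at the back right; origin under its centre; leave it alone
- tape: roll of brown paper tape lying flat, 84 mm across, 18 mm high, at the front right; origin under its centre; leave it alone

How it is judged:
On the way, in this order (a step that is already met when the one before it is completed fails the run):
1. the dial's index mark rests at the long scale line (horizontal distance between index_mark and target_line below 0.0035 m and velocity of joint dial between -0.05 and 0.05 rad/s), for 0.3 s.
2. the button is pressed down with the lines in agreement (value of joint button above 0.0045 m and horizontal distance between index_mark and target_line below 0.0035 m), for 0.05 s.
At the end, for the whole second after the job is handed in: The outer end of the index line is within 3.5 mm (about 3 degrees) of the inner end of the long scale line and the dial is at rest; the button was pressed at least 4.5 mm down after that and is up again; the jar, tubes, bottle and tape are within 20 mm of where they stood (all of step 1 and value of joint button below 0.0015 m and distance of each of jar, tube_near, tube_a, tube_b, white_bottle, tape from where it was at the start of the episode below 0.02 m); the robot touches nothing.
It fails at once if the dial or its post is pinched or shoved hard (over 25 N between the fingers and the dial) (contact force between the fingers and dial above 25 N).
It fails at once if the button is pressed while the index is off the long line (value of joint button above 0.0025 m and horizontal distance between index_mark and target_line above 0.0035 m).
It fails at once if the jar, a tube, the bottle or the tape is pushed, lifted or carried more than 20 mm (distance of any of jar, tube_near, tube_a, tube_b, white_bottle, tape from where it was at the start of the episode above 0.02 m).
It fails at once if a tube, the jar or the bottle is tipped over (angle between any of jar, tube_near, tube_a, tube_b, white_bottle's own z axis and vertical above 0.5 rad).
It also fails if it takes over 58 s, if anything falls off the work surface, if the arm or the gripper's body presses on something with over 40 N, if the wrist force passes 120 N, or if a joint passes its speed limit or range.

## Working session

There is one attempt and no reset: what is moved stays moved. The work goes in short steps, Python scripts to look and compute and a tool call to move; the robot and the scene stay as the last step left them, time stands still between calls to the robot, and variables do not carry over. Pictures are saved under pics/ and viewed, at most 10 in all, crops included, and the job is handed in when it is done.

Besides the shell and the picture viewer there is one more tool, called after ">>>" by a JSON object that holds its "api" and its "payload". play_rows: Moves the arm, as the interface text tells. Its arguments: {"type":"object","properties":{"deltas":{"type":"array"},"newtons":{"type":"number"}},"required":["deltas"]}

```bash
mkdir -p pics
python3 - <<'E'
from workcell import *
import cv2
for n in("side","top"):
    cv2.imwrite(f"pics/{n}0.png",grab_frame(n)[:,:,::-1]); print(n,get_calibration(n))
s=observe();print(s)
E
```

```text
side {'fovy': 47.83776995122623, 'cx': 276.38334424073906, 'cy': 215.4111609698365, 'xyz': array([ 0.3063644 , -0.915846  ,  0.59831521]), 'rotation': array([-2.07226729, -0.01153354, -0.21227353])}
top {'fovy': 43.97073444831396, 'cx': 285.46499003696846, 'cy': 211.38227774452545, 'xyz': array([0.25351398, 0.00410455, 1.22153861]), 'rotation': array([-2.92240676e+00,  2.90963377e-03, -1.53827864e+00])}
{'clock': 0.1, 'qpos': array([-1.3122063 ,  0.52196154, -0.03628329,  1.59993807,  0.02118806,
        1.02108823, -0.11281688]), 'qd': array([ 2.31650052e-05, -2.25120297e-04, -8.28242788e-04, -1.65139586e-03,
        9.00409315e-04,  1.04959607e-03,  7.74131378e-05]), 'joint_efforts': array([ 5.17014603e-03, -9.28493643e+01,  1.98519856e+00, -3.70537627e+01,
        1.83355721e-02,  5.33653074e-03, -7.42743987e-05]), 'position': array([0.2017692 , 0.59122533, 0.23078396]), 'tool_rot': array([-3.14058523e+00,  8.17528243e-05,  2.81273006e+00]), 'force': array([ 0.54772585,  0.72808087, -0.69618275]), 'moment': array([ 7.15279420e-03,  2.99066492e-02, -7.28487908e-05]), 'finger_force': 0.0, 'grip_width': 0.08513003456916367}
```

View pics/top0.png

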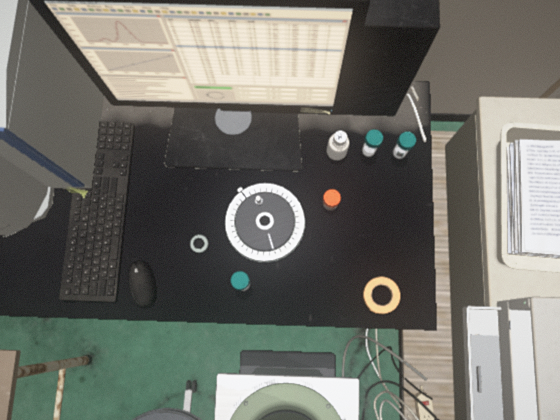

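View pics/side0.png

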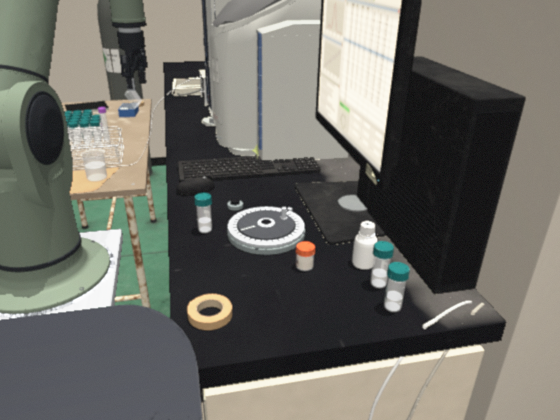

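Top view: the stage is centred near (265,221), its post near (258,199), the lug near (240,190) and the index line near (271,243). The button is at (199,243), tube_near at (241,281) and the jar at (332,198). I'll enlarge both views.

Run:
```python
import cv2
a=cv2.imread("pics/top0.png")[175:300,185:345]
cv2.imwrite("pics/topc.png",cv2.resize(a,(800,625)[:1]+(625,),interpolation=cv2.INTER_CUBIC)[:600])
a=cv2.imread("pics/side0.png")[180:280,185:325]
cv2.imwrite("pics/sidec.png",cv2.resize(a,None,fx=5.7,fy=5.7,interpolation=cv2.INTER_CUBIC)[:600,:800])
```

```text
(no output)
```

View pics/topc.png

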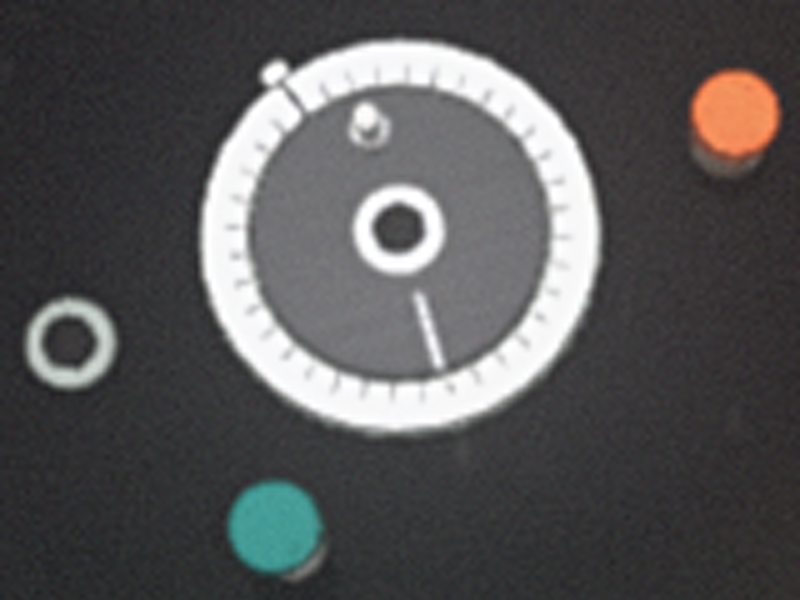

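View pics/sidec.png

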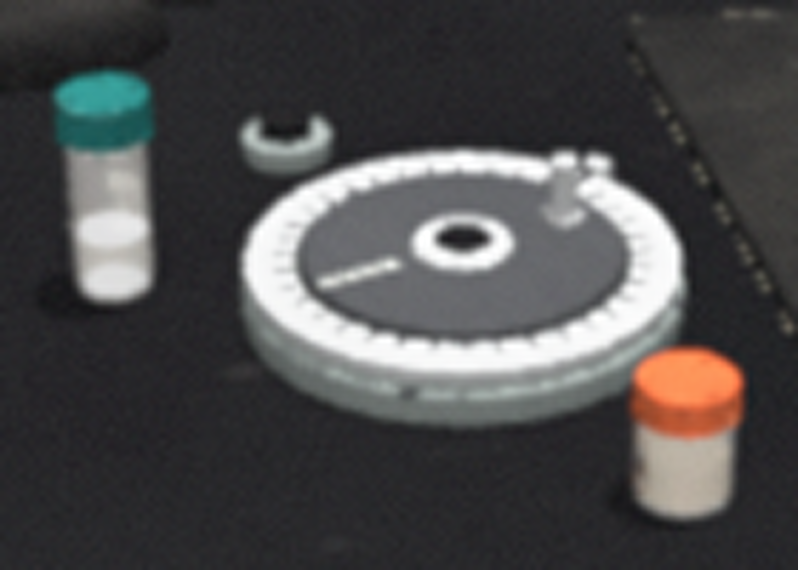

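The top crop shows the boss at (399,230), index outer end (441,368), target line inner end (304,110), lug (275,73), post top (366,112) and button (70,342). The side crop shows the boss at (463,240), index outer end (320,284), post top (566,160), lug (600,162) and button top about (286,125).

```bash
cat > h.py <<'E'
from workcell import *
import numpy as np, cv2
from scipy.spatial.transform import Rotation as R
C={n:get_calibration(n) for n in("side","top")}
def ray(n,u,v):
    c=C[n];f=210/np.tan(np.radians(c["fovy"])/2)
    return c["xyz"],R.from_euler("xyz",c["rotation"]).apply([(u-c["cx"])/f,(v-c["cy"])/f,1])
def tri(ut,us):
    (a,d),(b,e)=ray("top",*ut),ray("side",*us)
    s=np.linalg.lstsq(np.c_[d,-e],b-a,rcond=None)[0]
    p,q=a+s[0]*d,b+s[1]*e
    return (p+q)/2,np.linalg.norm(p-q)
def atz(n,uv,z):
    o,d=ray(n,*uv); return o+d*(z-o[2])/d[2]
def tc(x,y):return ((x+.5)/5-.5+185,(y+.5)/5-.5+175)
def sc(x,y):return ((x+.5)/5.7-.5+185,(y+.5)/5.7-.5+180)
E
python3 - <<'E'
from h import *
np.set_printoptions(precision=4,suppress=True)
P=dict(boss=((399,230),(463,240),.033),index=((441,368),(320,284),.03),post=((366,112),(566,160),.06),lug=((275,73),(600,162),.031),button=((70,342),(286,125),.022),jar=((735,113),(690,375),.053),tube=((275,527),(104,92),.094))
for k,(a,b,z) in P.items(): print(k,*tri(tc(*a),sc(*b)),atz("top",tc(*a),z),atz("side",sc(*b),z))
c=atz("top",tc(399,230),.033)
def ang(p):return np.degrees(np.arctan2(*(p-c)[1::-1])),np.hypot(*(p-c)[:2])
for k,a,z in(("idx",(441,368),.03),("idxin",(417,294),.03),("tgt",(304,110),.026),("lug",(275,73),.031),("post",(366,112),.06),("postbase",(370,135),.03)):print(k,ang(atz("top",tc(*a),z)))
E
```

```text
boss [0.4963 0.0644 0.0329] 0.0036261257261879557 [0.4945 0.0646 0.033 ] [0.4982 0.0648 0.033 ]
index [0.432  0.0425 0.0312] 0.003068930026060827 [0.4307 0.0426 0.03  ] [0.4339 0.0449 0.03  ]
post [0.5453 0.0807 0.0583] 0.00193589157675654 [0.5439 0.0807 0.06  ] [0.5456 0.0778 0.06  ]
lug [0.571  0.1263 0.0307] 0.0041271955656068775 [0.5688 0.1265 0.031 ] [0.5731 0.1265 0.031 ]
button [0.4411 0.2172 0.0166] 0.0033725689570158995 [0.4385 0.2163 0.022 ] [0.4415 0.207  0.022 ]
jar [ 0.5527 -0.0899  0.054 ] 0.004608188851754322 [ 0.5506 -0.0897  0.053 ] [ 0.5556 -0.0878  0.053 ]
tube [0.3518 0.1095 0.0947] 0.004291167905970462 [0.3497 0.1095 0.094 ] [0.354  0.1112 0.094 ]
idx (np.float64(-161.02399469121107), np.float64(0.06746627115068708))
idxin (np.float64(-162.1872745873753), np.float64(0.03095655767293511))
tgt (np.float64(39.48361713008654), np.float64(0.07513269914199512))
lug (np.float64(39.79832891235596), np.float64(0.09677132730305742))
post (np.float64(18.043545996047726), np.float64(0.05200311892238878))
postbase (np.float64(18.914712151369162), np.float64(0.048454455800576314))
```

```bash
cat >> h.py <<'E'
np.set_printoptions(precision=4,suppress=True)
Cc=np.array([.4963,.0645])
def pose(th,d,z,r=.05,dyaw=0):   # finger's -y face behind post, push clockwise
    t=np.radians(th);return [*(Cc+r*np.array([np.cos(t),np.sin(t)])+d*np.array([-np.sin(t),np.cos(t)])),z,th-90-90+360+dyaw]
def rows(ps,cur=None):
    s=observe(); p0=s["position"] if cur is None else cur[0]
    R0=R.from_euler("xyz",s["tool_rot"] if cur is None else cur[1])
    for p in ps:
        q=R0.inv()*R.from_euler("xyz",[np.pi,0,np.radians(p[3])])
        print(np.round(np.r_[R0.inv().apply(np.array(p[:3])-p0)/.5,np.degrees(q.as_rotvec())/120],4).tolist(),"->",np.round(p,4))
E
python3 - <<'E'
from h import *
rows([pose(18.5,.036,z) for z in(.15,.038)])
E
```

```text
[-0.9335, -0.6887, 0.1623, -0.0005, -0.0001, -0.3112] -> [  0.5323   0.1145   0.15   198.5   ]
[-0.9335, -0.6885, 0.3863, -0.0005, -0.0001, -0.3112] -> [  0.5323   0.1145   0.038  198.5   ]
```

>>> {"api": "play_rows", "payload": {"deltas": [[-0.9335, -0.6887, 0.1623, 0, 0, -0.311, 1], [-0.9335, -0.6887, 0.1623, 0, 0, -0.311, 1], [-0.9335, -0.6887, 0.1623, 0, 0, -0.311, 1], [-0.9335, -0.6887, 0.1623, 0, 0, -0.311, 1], [-0.9335, -0.6887, 0.1623, 0, 0, -0.311, 1], [-0.9335, -0.6887, 0.1623, 0, 0, -0.311, 1], [-0.9335, -0.6887, 0.1623, 0, 0, -0.311, 1], [-0.9335, -0.6887, 0.1623, 0, 0, -0.311, 1], [-0.9335, -0.6887, 0.1623, 0, 0, -0.311, 1], [-0.9335, -0.6887, 0.1623, 0, 0, -0.311, 1]], "newtons": 20}}

```text
clock: 1.1
position: [0.4839, 0.184, 0.1619]
tool_rot: [-3.142, -0.0, -2.819]
force: [-0.2, 1.0, 0.3]
grip_width: 0.0001
finger_force: 0.0
```

Run:
```python
from h import *
s=observe();print(s["qpos"],s["position"],s["tool_rot"],s["force"],s["grip_width"])
rows([pose(18.5,.036,z) for z in(.15,.038)])
```

```text
[-0.3998  0.4463 -0.1027  1.9443  0.0647  0.7541  1.3538] [0.4839 0.184  0.1619] [-3.1415 -0.0001 -2.8189] [-0.1644  0.9588  0.3204] 5.176116635691787e-05
[-0.0477, -0.1626, 0.0239, -0.0, -0.0, -0.0001] -> [  0.5323   0.1145   0.15   198.5   ]
[-0.0478, -0.1626, 0.2479, -0.0, -0.0, -0.0001] -> [  0.5323   0.1145   0.038  198.5   ]
```

>>> {"api": "play_rows", "payload": {"deltas": [[-0.048, -0.163, 0.024, 0, 0, 0, 1], [-0.048, -0.163, 0.024, 0, 0, 0, 1], [-0.048, -0.163, 0.024, 0, 0, 0, 1], [-0.048, -0.163, 0.1, 0, 0, 0, 1], [-0.048, -0.163, 0.17, 0, 0, 0, 1], [-0.048, -0.163, 0.22, 0, 0, 0, 1], [-0.048, -0.163, 0.248, 0, 0, 0, 1], [-0.048, -0.163, 0.248, 0, 0, 0, 1]]}}

```text
clock: 1.9
position: [0.5307, 0.1164, 0.0369]
tool_rot: [3.141, -0.003, -2.819]
force: [0.1, -0.5, 0.2]
grip_width: -0.0
finger_force: 0.0
```

Run:
```python
from h import *
s=observe();print(s["qpos"],s["position"],s["tool_rot"],s["force"],s["grip_width"])
a=grab_frame("top")[175:300,185:345,::-1];b=grab_frame("side")[180:280,185:325,::-1]
a=cv2.resize(a,(512,400),interpolation=cv2.INTER_CUBIC);b=cv2.resize(b,(0,0),fx=2,fy=2,interpolation=cv2.INTER_CUBIC)
o=np.zeros((400,792,3),np.uint8);o[:,:512]=a;o[:200,512:]=b;cv2.imwrite("pics/c1.png",o)
rows([pose(18.5,d,.038) for d in(.030,.026,.022,.018)]+[pose(th,.018,.038) for th in (14,10,6,2,-2,-6)])
```

```text
[-0.2717  0.6821 -0.0732  1.9422  0.092   0.5231  1.4853] [0.5307 0.1164 0.0369] [ 3.1414 -0.0027 -2.8186] [ 0.0705 -0.5152  0.1735] -3.9062769856426966e-05
[0.0008, -0.016, 0.0019, 0.0, 0.0002, -0.0001] -> [  0.5342   0.1088   0.038  198.5   ]
[0.0008, -0.024, 0.0019, 0.0, 0.0002, -0.0001] -> [  0.5355   0.105    0.038  198.5   ]
[0.0007, -0.032, 0.0019, 0.0, 0.0002, -0.0001] -> [  0.5367   0.1012   0.038  198.5   ]
[0.0007, -0.04, 0.0019, 0.0, 0.0002, -0.0001] -> [  0.538    0.0974   0.038  198.5   ]
[-0.0018, -0.048, 0.0019, 0.0, 0.0002, 0.0374] -> [  0.5405   0.0941   0.038  194.    ]
[-0.0035, -0.0552, 0.0019, 0.0, 0.0002, 0.0707] -> [  0.5424   0.0909   0.038  190.    ]
[-0.0047, -0.0625, 0.0019, 0.0, 0.0002, 0.1041] -> [  0.5441   0.0876   0.038  186.    ]
[-0.0054, -0.0699, 0.0019, 0.0, 0.0002, 0.1374] -> [  0.5456   0.0842   0.038  182.    ]
[-0.0055, -0.0773, 0.0019, 0.0, 0.0002, 0.1707] -> [  0.5469   0.0807   0.038  178.    ]
[-0.0052, -0.0847, 0.0019, 0.0001, 0.0002, 0.2041] -> [  0.5479   0.0772   0.038  174.    ]
```

View pics/c1.png

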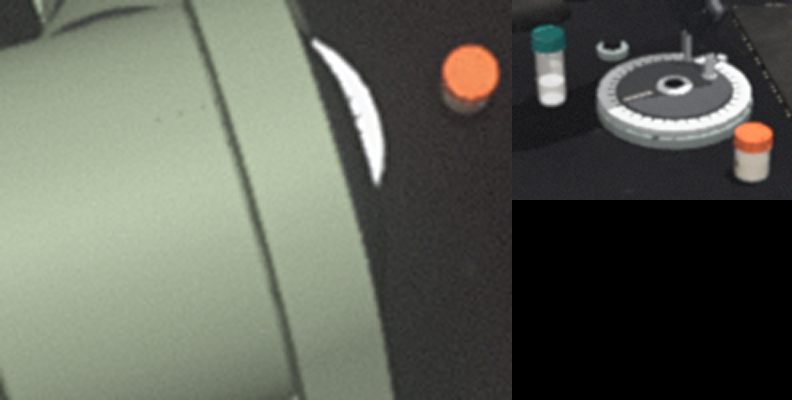

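The arm hides the stage in the top view. The side view shows the finger standing just behind the post, left of it, so I'll start the push.

>>> {"api": "play_rows", "payload": {"deltas": [[0.001, -0.016, 0.002, 0, 0, 0, 1], [0.001, -0.024, 0.002, 0, 0, 0, 1], [0.001, -0.032, 0.002, 0, 0, 0, 1], [0.001, -0.036, 0.002, 0, 0, 0, 1], [0.001, -0.04, 0.002, 0, 0, 0, 1], [-0.002, -0.048, 0.002, 0, 0, 0.037, 1], [-0.0035, -0.055, 0.002, 0, 0, 0.071, 1], [-0.0047, -0.0625, 0.002, 0, 0, 0.104, 1], [-0.0054, -0.07, 0.002, 0, 0, 0.137, 1]]}}

```text
clock: 2.9
position: [0.5455, 0.0842, 0.0373]
tool_rot: [3.141, 0.0, -3.108]
force: [-0.7, 2.2, 1.3]
grip_width: 0.0002
finger_force: 1.2
```

Run:
```python
from h import *
s=observe();print(s["position"],s["tool_rot"],s["force"],np.degrees(s["tool_rot"][2])%360)
b=grab_frame("side")[180:280,185:325,::-1]
cv2.imwrite("pics/s2.png",cv2.resize(b,(0,0),fx=5.7,fy=5.7,interpolation=cv2.INTER_CUBIC)[:600,:800])
rows([pose(th,.018,.038) for th in range(-2,-43,-4)])
```

```text
[0.5455 0.0842 0.0373] [ 3.1412  0.0001 -3.1084] [-0.7357  2.1564  1.3376] 181.89903889587342
[-0.0024, -0.0056, -0.0014, 0.0, 0.0, 0.0301] -> [  0.5469   0.0807   0.038  178.    ]
[-0.0042, -0.0128, -0.0014, 0.0, 0.0, 0.0635] -> [  0.5479   0.0772   0.038  174.    ]
[-0.0055, -0.0201, -0.0014, 0.0, 0.0, 0.0968] -> [  0.5487   0.0735   0.038  170.    ]
[-0.0063, -0.0275, -0.0014, 0.0, 0.0, 0.1301] -> [  0.5492   0.0699   0.038  166.    ]
[-0.0066, -0.0349, -0.0014, 0.0, 0.0, 0.1635] -> [  0.5494   0.0662   0.038  162.    ]
[-0.0064, -0.0423, -0.0014, 0.0, 0.0, 0.1968] -> [  0.5494   0.0625   0.038  158.    ]
[-0.0056, -0.0497, -0.0014, 0.0, 0.0, 0.2301] -> [  0.5491   0.0588   0.038  154.    ]
[-0.0044, -0.057, -0.0014, 0.0, 0.0, 0.2635] -> [  0.5486   0.0551   0.038  150.    ]
[-0.0026, -0.0642, -0.0014, 0.0, 0.0, 0.2968] -> [  0.5478   0.0515   0.038  146.    ]
[-0.0003, -0.0713, -0.0014, 0.0, 0.0, 0.3301] -> [  0.5468   0.0479   0.038  142.    ]
[0.0024, -0.0782, -0.0014, 0.0, 0.0, 0.3635] -> [  0.5455   0.0444   0.038  138.    ]
```

View pics/s2.png

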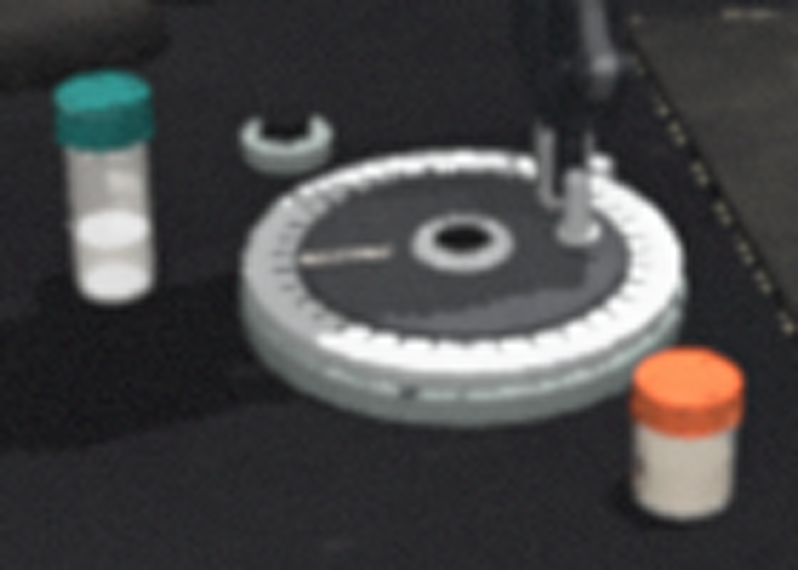

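The post has begun to turn at about 2.3 N. The index outer end is now at (302,259) in the side crop. I'll keep pushing.

>>> {"api": "play_rows", "payload": {"deltas": [[-0.0024, -0.0056, -0.0014, 0, 0, 0.03, 1], [-0.0042, -0.0128, -0.0014, 0, 0, 0.0635, 1], [-0.0055, -0.02, -0.0014, 0, 0, 0.097, 1], [-0.0063, -0.0275, -0.0014, 0, 0, 0.13, 1], [-0.0066, -0.035, -0.0014, 0, 0, 0.1635, 1], [-0.0064, -0.0423, -0.0014, 0, 0, 0.197, 1], [-0.0056, -0.0497, -0.0014, 0, 0, 0.23, 1], [-0.0044, -0.057, -0.0014, 0, 0, 0.2635, 1], [-0.0026, -0.0642, -0.0014, 0, 0, 0.297, 1], [-0.0003, -0.0713, -0.0014, 0, 0, 0.33, 1]]}}

```text
clock: 3.95
position: [0.5467, 0.0486, 0.0379]
tool_rot: [3.141, -0.0, 2.485]
force: [-0.2, 3.0, 0.0]
grip_width: 0.0004
finger_force: 1.2
```

Run:
```python
from h import *
p=atz("side",sc(302,259),.03)-atz("side",sc(463,240),.033);print("prev idx ang",np.degrees(np.arctan2(p[1],p[0])),np.hypot(*p[:2]))
s=observe();print(s["position"],s["force"],np.degrees(s["tool_rot"][2])%360,s["qpos"])
rows([pose(th,.018,.038) for th in range(-42,-80,-4)])
```

```text
prev idx ang 178.18280926288935 0.06875381167188609
[0.5467 0.0486 0.0379] [-0.1643  2.9791  0.0267] 142.39014185066597 [-0.3153  0.6971  0.1658  1.939  -0.2149  0.5223  0.9137]
[-0.0033, -0.0082, -0.0002, 0.0001, -0.0002, 0.0366] -> [  0.5455   0.0444   0.038  138.    ]
[-0.005, -0.0154, -0.0002, 0.0001, -0.0002, 0.0699] -> [  0.544   0.041   0.038 134.   ]
[-0.0062, -0.0227, -0.0002, 0.0001, -0.0002, 0.1033] -> [  0.5422   0.0378   0.038  130.    ]
[-0.0069, -0.0301, -0.0002, 0.0001, -0.0002, 0.1366] -> [  0.5403   0.0346   0.038  126.    ]
[-0.0071, -0.0375, -0.0002, 0.0001, -0.0002, 0.1699] -> [  0.5381   0.0316   0.038  122.    ]
[-0.0068, -0.0449, -0.0002, 0.0001, -0.0002, 0.2033] -> [  0.5357   0.0288   0.038  118.    ]
[-0.0059, -0.0523, -0.0002, 0.0001, -0.0002, 0.2366] -> [  0.5331   0.0261   0.038  114.    ]
[-0.0045, -0.0596, -0.0002, 0.0001, -0.0002, 0.2699] -> [  0.5303   0.0237   0.038  110.    ]
[-0.0027, -0.0667, -0.0002, 0.0001, -0.0002, 0.3033] -> [  0.5274   0.0214   0.038  106.    ]
[-0.0003, -0.0738, -0.0002, 0.0001, -0.0002, 0.3366] -> [  0.5243   0.0193   0.038  102.    ]
```

>>> {"api": "play_rows", "payload": {"deltas": [[-0.0033, -0.0082, 0, 0, 0, 0.0366, 1], [-0.005, -0.0154, 0, 0, 0, 0.07, 1], [-0.0062, -0.0227, 0, 0, 0, 0.103, 1], [-0.0069, -0.03, 0, 0, 0, 0.1366, 1], [-0.0071, -0.0375, 0, 0, 0, 0.17, 1], [-0.0068, -0.045, 0, 0, 0, 0.203, 1], [-0.006, -0.0523, 0, 0, 0, 0.2366, 1], [-0.0045, -0.0596, 0, 0, 0, 0.27, 1], [-0.0027, -0.0667, 0, 0, 0, 0.303, 1], [-0.0003, -0.0738, 0, 0, 0, 0.3366, 1]]}}

```text
clock: 4.95
position: [0.5247, 0.0192, 0.038]
tool_rot: [3.141, -0.0, 1.78]
force: [2.2, 2.5, -0.9]
grip_width: 0.0003
finger_force: 1.2
```

Run:
```python
from h import *
s=observe();print(s["position"],s["force"],np.degrees(s["tool_rot"][2])%360,s["qpos"])
b=grab_frame("side")[180:280,185:325,::-1]
cv2.imwrite("pics/s3.png",cv2.resize(b,(0,0),fx=5.7,fy=5.7,interpolation=cv2.INTER_CUBIC)[:600,:800])
rows([pose(th,.018,.038) for th in range(-82,-120,-4)])
```

```text
[0.5247 0.0192 0.038 ] [ 2.2447  2.4854 -0.9361] 101.98950099985636 [-0.3896  0.6983  0.3327  2.0079 -0.4493  0.5054  0.4775]
[-0.0015, -0.0064, -0.0001, -0.0, -0.0001, 0.0309] -> [ 0.5211  0.0175  0.038  98.    ]
[-0.0034, -0.0136, -0.0001, -0.0, -0.0001, 0.0642] -> [ 0.5177  0.0159  0.038  94.    ]
[-0.0047, -0.0209, -0.0001, -0.0, -0.0001, 0.0976] -> [ 0.5143  0.0145  0.038  90.    ]
[-0.0054, -0.0283, -0.0001, -0.0, -0.0001, 0.1309] -> [ 0.5108  0.0134  0.038  86.    ]
[-0.0057, -0.0357, -0.0001, -0.0, -0.0001, 0.1642] -> [ 0.5072  0.0125  0.038  82.    ]
[-0.0055, -0.0431, -0.0001, -0.0, -0.0001, 0.1976] -> [ 0.5035  0.0119  0.038  78.    ]
[-0.0047, -0.0505, -0.0001, -0.0, -0.0001, 0.2309] -> [ 0.4998  0.0115  0.038  74.    ]
[-0.0034, -0.0578, -0.0001, -0.0, -0.0001, 0.2642] -> [ 0.4961  0.0114  0.038  70.    ]
[-0.0016, -0.065, -0.0001, -0.0, -0.0001, 0.2976] -> [ 0.4924  0.0115  0.038  66.    ]
[0.0006, -0.072, -0.0001, -0.0, -0.0001, 0.3309] -> [ 0.4887  0.0119  0.038  62.    ]
```

View pics/s3.png

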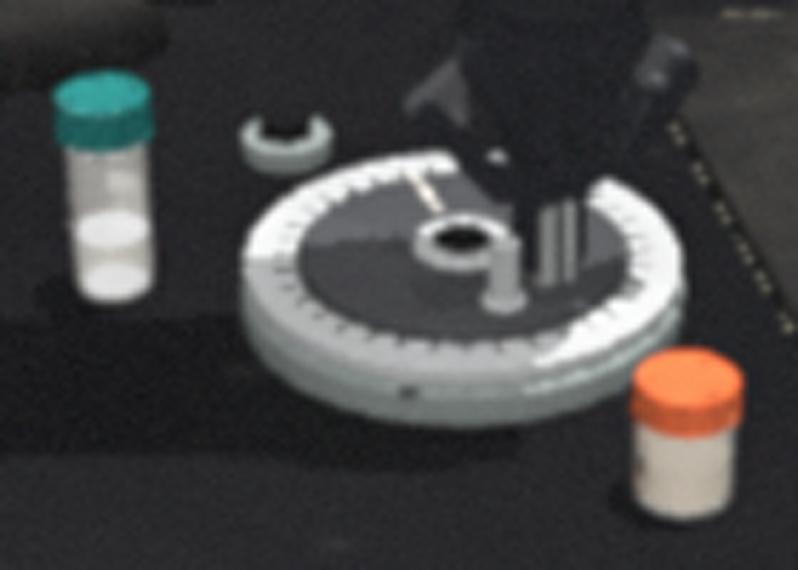

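The index line has turned with the post, and its outer end is near (410,175). The finger is still square behind the post, so I'll push another 40°.

>>> {"api": "play_rows", "payload": {"deltas": [[-0.0015, -0.0064, 0, 0, 0, 0.031, 1], [-0.0034, -0.0136, 0, 0, 0, 0.064, 1], [-0.0047, -0.021, 0, 0, 0, 0.0976, 1], [-0.0054, -0.0283, 0, 0, 0, 0.131, 1], [-0.0057, -0.0357, 0, 0, 0, 0.164, 1], [-0.0055, -0.0431, 0, 0, 0, 0.1976, 1], [-0.0047, -0.0505, 0, 0, 0, 0.231, 1], [-0.0034, -0.0578, 0, 0, 0, 0.264, 1], [-0.0016, -0.065, 0, 0, 0, 0.2976, 1], [0.0006, -0.072, 0, 0, 0, 0.331, 1]]}}

```text
clock: 6.0
position: [0.4895, 0.0118, 0.0381]
tool_rot: [3.141, -0.0, 1.088]
force: [3.0, 0.4, -0.2]
grip_width: 0.0004
finger_force: 1.2
```

Run:
```python
from h import *
p=atz("side",sc(410,175),.03)-atz("side",sc(463,240),.033);print("prev idx ang",np.degrees(np.arctan2(p[1],p[0])),np.hypot(*p[:2]))
s=observe();print(s["position"],s["force"],np.degrees(s["tool_rot"][2])%360,s["qpos"])
rows([pose(th,.018,.038) for th in (-121,-124,-127,-129,-131,-132,-133)])
```

```text
prev idx ang 99.18106516541228 0.06842918827105647
[0.4895 0.0118 0.0381] [ 2.9565  0.3957 -0.2482] 62.32638534133552 [-0.5008  0.7028  0.488   2.1034 -0.6905  0.4957  0.0292]
[-0.0024, -0.0068, 0.0001, 0.0003, -0.0002, 0.0277] -> [ 0.486   0.0124  0.038  59.    ]
[-0.0038, -0.0122, 0.0001, 0.0003, -0.0002, 0.0527] -> [ 0.4833  0.013   0.038  56.    ]
[-0.0049, -0.0176, 0.0001, 0.0003, -0.0002, 0.0777] -> [ 0.4806  0.0137  0.038  53.    ]
[-0.0056, -0.0213, 0.0001, 0.0003, -0.0002, 0.0944] -> [ 0.4788  0.0143  0.038  51.    ]
[-0.006, -0.025, 0.0001, 0.0003, -0.0002, 0.1111] -> [ 0.4771  0.015   0.038  49.    ]
[-0.0062, -0.0268, 0.0001, 0.0003, -0.0002, 0.1194] -> [ 0.4762  0.0153  0.038  48.    ]
[-0.0064, -0.0287, 0.0001, 0.0003, -0.0002, 0.1277] -> [ 0.4754  0.0157  0.038  47.    ]
```

>>> {"api": "play_rows", "payload": {"deltas": [[-0.0024, -0.0068, 0, 0, 0, 0.0277, 1], [-0.0038, -0.0122, 0, 0, 0, 0.0527, 1], [-0.0049, -0.0176, 0, 0, 0, 0.0777, 1], [-0.0056, -0.0213, 0, 0, 0, 0.0944, 1], [-0.006, -0.025, 0, 0, 0, 0.111, 1], [-0.0064, -0.0287, 0, 0, 0, 0.1277, 1], [-0.0064, -0.0287, 0, 0, 0, 0.1277, 1]]}}

```text
clock: 6.7
position: [0.4747, 0.0156, 0.0379]
tool_rot: [-3.141, 0.0, 0.82]
force: [1.1, -0.3, -1.0]
grip_width: 0.0001
finger_force: 0.5
```

Run:
```python
from h import *
s=observe();print(s["position"],s["force"],np.degrees(s["tool_rot"][2])%360,s["qpos"])
P=pose(-133,.03,.038)
rows([P,P[:2]+[.15,P[3]],[.50,-.18,.15,P[3]],[.4405,.2165,.15,P[3]]])
```

```text
[0.4747 0.0156 0.0379] [ 1.1109 -0.262  -0.9675] 46.95903681221943 [-0.5567  0.7088  0.5468  2.1413 -0.7847  0.4995 -0.1552]
[0.001, 0.025, -0.0002, -0.0001, 0.0001, -0.0003] -> [ 0.4841  0.0075  0.038  47.    ]
[0.0009, 0.0249, -0.2242, -0.0001, 0.0001, -0.0003] -> [ 0.4841  0.0075  0.15   47.    ]
[-0.2515, 0.304, -0.2242, -0.0001, 0.0001, -0.0003] -> [ 0.5  -0.18  0.15 47.  ]
[0.2469, -0.3242, -0.2242, -0.0001, 0.0001, -0.0003] -> [ 0.4405  0.2165  0.15   47.    ]
```

>>> {"api": "play_rows", "payload": {"deltas": [[0.001, 0.013, 0, 0, 0, 0, 1], [0.001, 0.025, 0, 0, 0, 0, 1], [0.001, 0.025, -0.09, 0, 0, 0, 1], [0.001, 0.025, -0.18, 0, 0, 0, 1], [0.001, 0.025, -0.224, 0, 0, 0, 1], [-0.25, 0.304, -0.224, 0, 0, 0, 1], [-0.25, 0.304, -0.224, 0, 0, 0, 1], [-0.25, 0.304, -0.224, 0, 0, 0, 1], [-0.25, 0.304, -0.224, 0, 0, 0, 1], [-0.25, 0.304, -0.224, 0, 0, 0, 1]]}}

```text
clock: 7.7
position: [0.5002, -0.1857, 0.1504]
tool_rot: [3.139, 0.002, 0.814]
force: [-0.4, 0.5, -0.1]
grip_width: 0.0001
finger_force: 0.0
```

Run:
```python
from h import *
s=observe();print(s["position"],s["force"],np.degrees(s["tool_rot"][2])%360,s["qpos"])
a=grab_frame("top")[175:295,185:345,::-1]
cv2.imwrite("pics/t4.png",cv2.resize(a,(800,600),interpolation=cv2.INTER_CUBIC))
```

```text
[ 0.5002 -0.1857  0.1504] [-0.4012  0.4634 -0.148 ] 46.643229064717666 [-0.2774  0.6101  0.7453  1.9443 -0.5654  0.8055  0.0269]
```

View pics/t4.png

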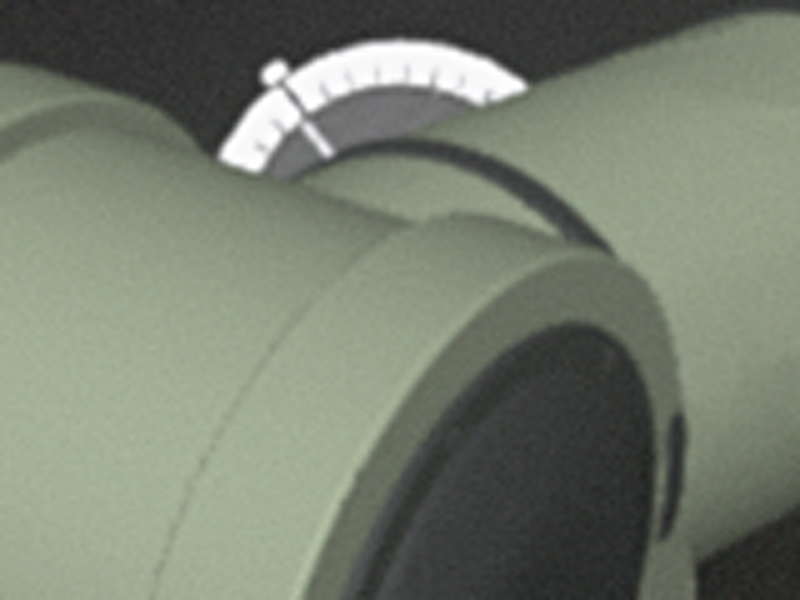

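The index line is visible with its outer end near (304,123), and it appears to join the dark target line that runs from (281,83) to (302,115). I'll check with an enlarged crop.

Run:
```python
from h import *
a=sum(grab_frame("top")[182:212,230:270,::-1].astype(float) for _ in range(6))/6
cv2.imwrite("pics/t5.png",cv2.resize(a.astype(np.uint8),(800,600),interpolation=cv2.INTER_CUBIC))
```

```text
(no output)
```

View pics/t5.png

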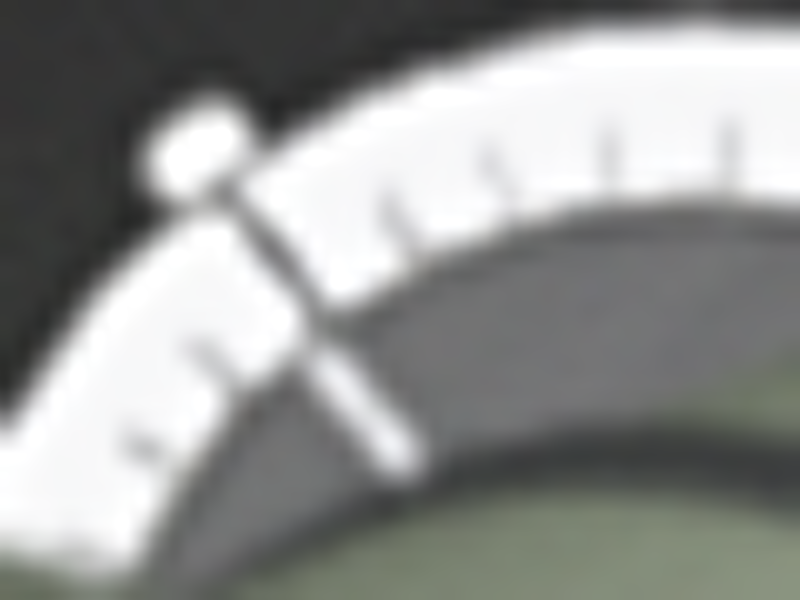

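The target line runs from (230,195) to about (315,325), and the index from (320,355) to (405,462), a small distance anticlockwise of it. I'll turn that into an angle.

Run:
```python
from h import *
t=lambda x,y:((x+.5)/20-.5+230,(y+.5)/20-.5+182)
c=atz("top",tc(399,230),.033)
g=cv2.cvtColor(cv2.imread("pics/t5.png"),6)
def g1(p,z):
    d=atz("top",t(*p),z)-c;return np.degrees(np.arctan2(d[1],d[0])),np.hypot(*d[:2])
def cen(y,x0,x1,bright):
    r=g[y,x0:x1].astype(float); w=r-np.percentile(r,30) if bright else np.percentile(r,70)-r
    w=np.clip(w,0,None)**2; return (np.arange(x0,x1)*w).sum()/w.sum()
for y in range(220,311,15):
    xx=230+(y-195)*.654; x=cen(y,int(xx-45),int(xx+45),0); print("tgt",y,x,g1((x,y),.026))
for y in range(370,451,10):
    xx=328+(y-355)*.75; x=cen(y,int(xx-50),int(xx+50),1); print("idx",y,x,g1((x,y),.03))
```

```text
tgt 220 249.5307944098802 (np.float64(39.76468652960349), np.float64(0.08807006394135967))
tgt 235 262.15123195249055 (np.float64(39.712321885664565), np.float64(0.0856772806951618))
tgt 250 272.50554340883053 (np.float64(39.802815555798205), np.float64(0.0834513841457315))
tgt 265 282.6880860987953 (np.float64(39.90951835365392), np.float64(0.0812397306214282))
tgt 280 293.80227348184457 (np.float64(39.95911119377525), np.float64(0.07896153272428569))
tgt 295 307.4861046527531 (np.float64(39.83226640147325), np.float64(0.0764968923356563))
tgt 310 324.7830155198739 (np.float64(39.43453885401295), np.float64(0.0737721231814703))
idx 370 333.1239737169604 (np.float64(42.82472871983487), np.float64(0.06643396512612115))
idx 380 338.9953311553681 (np.float64(43.05212885283735), np.float64(0.06505027978135097))
idx 390 345.73755066643344 (np.float64(43.21997998392661), np.float64(0.06360030728919691))
idx 400 352.9491481859945 (np.float64(43.3573964963844), np.float64(0.06211482829774917))
idx 410 362.0915761142247 (np.float64(43.3404475317456), np.float64(0.06047927346499582))
idx 420 372.6125883590027 (np.float64(43.20387523568765), np.float64(0.058736915351343844))
idx 430 382.21697311717367 (np.float64(43.14055698075189), np.float64(0.05706691449619669))
idx 440 388.63602249655077 (np.float64(43.36391187586045), np.float64(0.05564582110327133))
idx 450 392.6788745310765 (np.float64(43.818613539344774), np.float64(0.054413063289725894))
```

The index is 3.3° anticlockwise of the target, so the finger needs about 3.2° more. I'll go back behind the post and nudge it.

Run:
```python
from h import *
P=pose(-133,.032,.038)
rows([P[:2]+[.15,P[3]],P])
```

```text
[0.2494, -0.2739, -0.0, -0.0002, -0.0001, 0.0009] -> [ 0.4856  0.0061  0.15   47.    ]
[0.2494, -0.2738, 0.224, -0.0002, -0.0001, 0.0009] -> [ 0.4856  0.0061  0.038  47.    ]
```

>>> {"api": "play_rows", "payload": {"deltas": [[0.249, -0.274, 0, 0, 0, 0, 1], [0.249, -0.274, 0, 0, 0, 0, 1], [0.249, -0.274, 0, 0, 0, 0, 1], [0.249, -0.274, 0, 0, 0, 0, 1], [0.249, -0.274, 0, 0, 0, 0, 1], [0.249, -0.274, 0.08, 0, 0, 0, 1], [0.249, -0.274, 0.16, 0, 0, 0, 1], [0.249, -0.274, 0.21, 0, 0, 0, 1], [0.249, -0.274, 0.224, 0, 0, 0, 1], [0.249, -0.274, 0.224, 0, 0, 0, 1]]}}

```text
clock: 9.05
position: [0.4853, 0.0047, 0.0378]
tool_rot: [-3.141, 0.001, 0.82]
force: [0.5, -0.2, 0.5]
grip_width: 0.0
finger_force: 0.0
```

Run:
```python
from h import *
s=observe();print(s["position"],s["force"],np.degrees(s["tool_rot"][2])%360,s["qpos"])
rows([pose(-133,d,.038) for d in(.028,.024,.020,.018)]+[pose(th,.018,.038) for th in (-134,-135,-136,-136.4)])
```

```text
[0.4853 0.0047 0.0378] [ 0.5365 -0.2466  0.4629] 46.99472477014004 [-0.5353  0.7218  0.5573  2.115  -0.7803  0.5195 -0.1381]
[0.0024, -0.0095, -0.0004, -0.0002, 0.0004, -0.0] -> [ 0.4827  0.0088  0.038  47.    ]
[0.0024, -0.0175, -0.0004, -0.0002, 0.0004, -0.0] -> [ 0.4798  0.0116  0.038  47.    ]
[0.0024, -0.0255, -0.0004, -0.0002, 0.0004, -0.0] -> [ 0.4768  0.0143  0.038  47.    ]
[0.0024, -0.0295, -0.0003, -0.0002, 0.0004, -0.0] -> [ 0.4754  0.0157  0.038  47.    ]
[0.0018, -0.0313, -0.0003, -0.0002, 0.0004, 0.0083] -> [ 0.4745  0.016   0.038  46.    ]
[0.0012, -0.0331, -0.0003, -0.0002, 0.0004, 0.0166] -> [ 0.4737  0.0164  0.038  45.    ]
[0.0007, -0.0348, -0.0003, -0.0002, 0.0004, 0.025] -> [ 0.4728  0.0168  0.038  44.    ]
[0.0005, -0.0355, -0.0003, -0.0002, 0.0004, 0.0283] -> [ 0.4725  0.017   0.038  43.6   ]
```

>>> {"api": "play_rows", "payload": {"deltas": [[0.0024, -0.008, 0, 0, 0, 0, 1], [0.0024, -0.016, 0, 0, 0, 0, 1], [0.0024, -0.022, 0, 0, 0, 0, 1], [0.0024, -0.022, 0, 0, 0, 0, 1], [0.0024, -0.022, 0, 0, 0, 0, 1]]}}

```text
clock: 9.55
position: [0.4785, 0.0135, 0.0383]
tool_rot: [3.141, -0.0, 0.821]
force: [0.1, -0.1, -0.4]
grip_width: -0.0
finger_force: 0.0
```

Run:
```python
from h import *
s=observe();print(s["position"],s["force"],np.degrees(s["tool_rot"][2])%360)
rows([pose(th,.018,.038) for th in (-133,-134,-135,-136,-136.4)])
```

```text
[0.4785 0.0135 0.0383] [ 0.0637 -0.0657 -0.4336] 47.025023499598966
[-0.0012, -0.0075, 0.0005, 0.0001, -0.0002, 0.0002] -> [ 0.4754  0.0157  0.038  47.    ]
[-0.0018, -0.0093, 0.0005, 0.0001, -0.0002, 0.0085] -> [ 0.4745  0.016   0.038  46.    ]
[-0.0024, -0.011, 0.0005, 0.0001, -0.0002, 0.0169] -> [ 0.4737  0.0164  0.038  45.    ]
[-0.0029, -0.0128, 0.0005, 0.0001, -0.0002, 0.0252] -> [ 0.4728  0.0168  0.038  44.    ]
[-0.0031, -0.0135, 0.0005, 0.0001, -0.0002, 0.0285] -> [ 0.4725  0.017   0.038  43.6   ]
```

>>> {"api": "play_rows", "payload": {"deltas": [[-0.001, -0.0045, 0, 0, 0, 0, 1], [-0.0012, -0.0075, 0, 0, 0, 0, 1], [-0.0018, -0.0093, 0, 0, 0, 0.0085, 1], [-0.0024, -0.011, 0, 0, 0, 0.017, 1], [-0.0031, -0.0135, 0, 0, 0, 0.028, 1], [-0.0031, -0.0135, 0, 0, 0, 0.028, 1], [-0.0031, -0.0135, 0, 0, 0, 0.028, 1]]}}

```text
clock: 10.25
position: [0.4723, 0.0168, 0.0379]
tool_rot: [3.142, 0.0, 0.762]
force: [0.6, -1.7, 0.4]
grip_width: 0.0001
finger_force: 0.7
```

Run:
```python
from h import *
s=observe();p=s["position"];print(p,s["force"],np.degrees(s["tool_rot"][2])%360, "th-eff",np.degrees(np.arctan2(*(p[:2]-Cc)[::-1])-np.arctan2(.018,.05)))
P=pose(-136,.032,.038)
rows([P,P[:2]+[.15,P[3]],[.5,-.1857,.15,47]])
```

```text
[0.4723 0.0168 0.0379] [ 0.5652 -1.6546  0.4112] 43.65276523066386 th-eff -136.4897909902555
[0.0009, 0.0287, -0.0001, 0.0, 0.0001, -0.0029] -> [ 0.4826  0.0067  0.038  44.    ]
[0.0009, 0.0287, -0.2241, 0.0, 0.0001, -0.0029] -> [ 0.4826  0.0067  0.15   44.    ]
[-0.2395, 0.3312, -0.2241, -0.0, 0.0001, -0.0279] -> [ 0.5    -0.1857  0.15   47.    ]
```

Next I'll retreat to the viewing pose and check.

>>> {"api": "play_rows", "payload": {"deltas": [[0.001, 0.015, 0, 0, 0, 0, 1], [0.001, 0.029, 0, 0, 0, 0, 1], [0.001, 0.029, -0.09, 0, 0, 0, 1], [0.001, 0.029, -0.18, 0, 0, 0, 1], [0.001, 0.029, -0.224, 0, 0, 0, 1], [-0.24, 0.331, -0.224, 0, 0, -0.028, 1], [-0.24, 0.331, -0.224, 0, 0, -0.028, 1], [-0.24, 0.331, -0.224, 0, 0, -0.028, 1], [-0.24, 0.331, -0.224, 0, 0, -0.028, 1], [-0.24, 0.331, -0.224, 0, 0, -0.028, 1]]}}

```text
clock: 11.25
position: [0.4991, -0.1928, 0.1506]
tool_rot: [3.139, 0.002, 0.813]
force: [-0.5, 0.7, 0.6]
grip_width: 0.0001
finger_force: 0.0
```

Run:
```python
from h import *
a=sum(grab_frame("top")[182:212,230:270,::-1].astype(float) for _ in range(6))/6
cv2.imwrite("pics/t6.png",cv2.resize(a.astype(np.uint8),(800,600),interpolation=cv2.INTER_CUBIC))
t=lambda x,y:((x+.5)/20-.5+230,(y+.5)/20-.5+182)
c=atz("top",tc(399,230),.033)
g=cv2.cvtColor(cv2.imread("pics/t6.png"),6)
def g1(p,z):
    d=atz("top",t(*p),z)-c;return np.degrees(np.arctan2(d[1],d[0])),np.hypot(*d[:2])
def cen(y,x0,x1,bright):
    r=g[y,x0:x1].astype(float); w=r-np.percentile(r,30) if bright else np.percentile(r,70)-r
    w=np.clip(w,0,None)**2; return (np.arange(x0,x1)*w).sum()/w.sum()
for y in range(220,311,15):
    xx=230+(y-195)*.654; x=cen(y,int(xx-45),int(xx+45),0); print("tgt",y,x,g1((x,y),.026))
for y in range(370,451,10):
    xx=343+(y-355)*.78; x=cen(y,int(xx-50),int(xx+50),1); print("idx",y,x,g1((x,y),.03))
print(observe()["position"])
P=44
rows([[.4405,-.1,.15,47],[.4405,.2165,.15,47]])
```

```text
tgt 220 249.48420442500696 (np.float64(39.76752504993758), np.float64(0.08807346629949987))
tgt 235 262.08861390941075 (np.float64(39.71624491965239), np.float64(0.08568184670031424))
tgt 250 272.38843926016204 (np.float64(39.81033575259242), np.float64(0.08345993797925065))
tgt 265 282.88172303070877 (np.float64(39.896764069726196), np.float64(0.0812255607229467))
tgt 280 293.84421903560116 (np.float64(39.95627189444827), np.float64(0.07895846055005169))
tgt 295 307.43347869076644 (np.float64(39.83594827760829), np.float64(0.0765007348705363))
tgt 310 322.6691194978327 (np.float64(39.58836219803773), np.float64(0.07392530515097306))
idx 370 360.0053861438677 (np.float64(40.694889119660225), np.float64(0.06439780840233383))
idx 380 369.0549985373774 (np.float64(40.61752439644415), np.float64(0.06277021246264593))
idx 390 376.7377414446398 (np.float64(40.6537353128245), np.float64(0.06124438171008501))
idx 400 384.0719001855484 (np.float64(40.72246443936226), np.float64(0.05974503779468293))
idx 410 392.9947864519976 (np.float64(40.65119992231804), np.float64(0.058128842743809965))
idx 420 402.92440951782424 (np.float64(40.48197065686137), np.float64(0.056439260276253164))
idx 430 412.32069190401893 (np.float64(40.35381859698741), np.float64(0.054790056722127535))
idx 440 418.5314703555491 (np.float64(40.53345398418843), np.float64(0.053375710594339494))
idx 450 422.40123169709375 (np.float64(40.95857115055573), np.float64(0.05213609099947869))
[ 0.4999 -0.1847  0.1499]
[0.0431, -0.2024, -0.0001, -0.0002, -0.0001, 0.0008] -> [ 0.4405 -0.1     0.15   47.    ]
[0.5068, -0.6332, 0.0001, -0.0002, -0.0001, 0.0008] -> [ 0.4405  0.2165  0.15   47.    ]
```

View pics/t6.png

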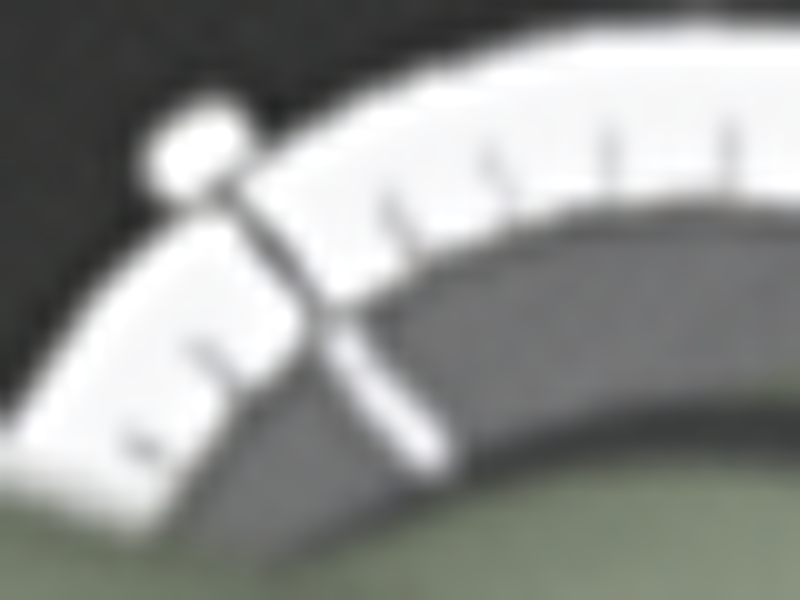

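The lines agree to within about 1° (around 1 mm). The index runs straight on from the long scale line at about (325,325). Next is the button at (0.4405, 0.2165).

>>> {"api": "play_rows", "payload": {"deltas": [[0.507, -0.633, 0, 0, 0, 0, 1], [0.507, -0.633, 0, 0, 0, 0, 1], [0.507, -0.633, 0, 0, 0, 0, 1], [0.507, -0.633, 0, 0, 0, 0, 1], [0.507, -0.633, 0, 0, 0, 0, 1], [0.507, -0.633, 0, 0, 0, 0, 1], [0.507, -0.633, 0, 0, 0, 0, 1], [0.507, -0.633, 0, 0, 0, 0, 1], [0.507, -0.633, 0, 0, 0, 0, 1], [0.507, -0.633, 0, 0, 0, 0, 1]]}}

```text
clock: 12.55
position: [0.4402, 0.2174, 0.1498]
tool_rot: [-3.142, 0.0, 0.825]
force: [-1.4, -0.5, -0.3]
grip_width: -0.0004
finger_force: 0.0
```

>>> {"api": "play_rows", "payload": {"deltas": [[0, 0, 0, 0, 0, 0, 1], [0, 0, 0, 0, 0, 0, 1]]}}

```text
clock: 12.75
position: [0.4414, 0.2142, 0.1501]
tool_rot: [3.142, -0.0, 0.819]
force: [0.3, -0.1, -0.8]
grip_width: 0.0002
finger_force: 0.0
```

Run:
```python
from h import *
s=observe();print(s["position"],s["force"],s["qpos"])
rows([[.4405,.2165,z,47] for z in(.15,.03,.015)])
a=grab_frame("side").astype(float)
cv2.imwrite("pics/s7.png",a[:,:,::-1])
```

```text
[0.4414 0.2142 0.1501] [ 0.2963 -0.1157 -0.8273] [-1.1664  0.5781  0.8283  2.0527 -0.6143  0.7733 -0.7116]
[0.0022, -0.0044, 0.0003, 0.0, -0.0, -0.0008] -> [ 0.4405  0.2165  0.15   47.    ]
[0.0021, -0.0044, 0.2403, 0.0, -0.0, -0.0008] -> [ 0.4405  0.2165  0.03   47.    ]
[0.0021, -0.0044, 0.2703, 0.0, -0.0, -0.0008] -> [ 0.4405  0.2165  0.015  47.    ][ WARN:0@0.619] global loadsave.cpp:1063 imwrite_ Unsupported depth image for selected encoder is fallbacked to CV_8U.
```

>>> {"api": "play_rows", "payload": {"deltas": [[0.002, -0.004, 0.08, 0, 0, 0, 1], [0.002, -0.004, 0.16, 0, 0, 0, 1], [0.002, -0.004, 0.22, 0, 0, 0, 1], [0.002, -0.004, 0.24, 0, 0, 0, 1], [0.002, -0.004, 0.25, 0, 0, 0, 1], [0.002, -0.004, 0.257, 0, 0, 0, 1], [0.002, -0.004, 0.263, 0, 0, 0, 1], [0.002, -0.004, 0.268, 0, 0, 0, 1], [0.002, -0.004, 0.268, 0, 0, 0, 1], [0.002, -0.004, 0.268, 0, 0, 0, 1]]}}

```text
clock: 13.8
position: [0.4409, 0.2177, 0.0164]
tool_rot: [3.141, -0.001, 0.82]
force: [3.1, -2.0, 3.0]
grip_width: -0.0
finger_force: 2.3
```

Run:
```python
from h import *
s=observe();print(s["position"],s["force"],s["moment"])
```

```text
[0.4409 0.2177 0.0164] [ 3.097  -1.9941  2.9772] [-0.3694 -0.7348  0.0508]
```

>>> {"api": "play_rows", "payload": {"deltas": [[0, 0, 0.001, 0, 0, 0, 1], [0, 0, 0.002, 0, 0, 0, 1], [0, 0, 0.002, 0, 0, 0, 1]]}}

```text
clock: 14.1
position: [0.441, 0.2177, 0.0158]
tool_rot: [3.141, -0.002, 0.82]
force: [-0.4, -3.1, 22.7]
grip_width: 0.0
finger_force: 11.4
```

>>> {"api": "play_rows", "payload": {"deltas": [[0, 0, 0.001, 0, 0, 0, 1], [0, 0, 0.002, 0, 0, 0, 1], [0, 0, 0.002, 0, 0, 0, 1]]}}

```text
clock: 14.4
position: [0.441, 0.2177, 0.0154]
tool_rot: [-3.141, -0.002, 0.82]
force: [-4.9, -3.7, 43.2]
grip_width: -0.0002
finger_force: 21.7
```

The force rises sharply below z = 0.016, so the button is on its stop. I'll release it and rise clear.

>>> {"api": "play_rows", "payload": {"deltas": [[0, 0, -0.02, 0, 0, 0, 1], [0, 0, -0.08, 0, 0, 0, 1], [0, 0, -0.16, 0, 0, 0, 1], [0, 0, -0.24, 0, 0, 0, 1], [0, 0, -0.3, 0, 0, 0, 1], [0.2, -0.2, -0.3, 0, 0, 0, 1], [0.2, -0.2, -0.3, 0, 0, 0, 1], [0.2, -0.2, -0.3, 0, 0, 0, 1], [0.2, -0.2, -0.3, 0, 0, 0, 1], [0.2, -0.2, -0.3, 0, 0, 0, 1]]}}

```text
clock: 15.4
position: [0.4346, 0.3593, 0.1635]
tool_rot: [3.142, 0.001, 0.822]
force: [0.1, -0.6, -0.2]
grip_width: -0.0002
finger_force: 0.0
```

Run:
```python
from h import *
s=observe();print(s["position"],s["force"])
# numeric check: index line in side view where unobstructed, vs target direction
b=grab_frame("side").astype(np.float32)
p0=cv2.imread("pics/side0.png")[:,:,::-1].astype(np.float32)
for n,(x0,x1,y0,y1) in dict(tube=(192,215,190,235),jar=(294,318,240,272),button=(225,245,196,212)).items():
    print(n,np.abs(b[y0:y1,x0:x1]-p0[y0:y1,x0:x1]).mean())
t=grab_frame("top")[182:212,230:270].astype(np.float32); o=cv2.imread("pics/t6.png")
print("top idx diff",np.abs(cv2.resize(t,(800,600),interpolation=cv2.INTER_CUBIC)-o[:,:,::-1])[180:470,200:430].mean())
```

```text
[0.4346 0.3593 0.1635] [ 0.1386 -0.5941 -0.1735]
tube 1.8447665
jar 1.2404513
button 1.559375
top idx diff 1.5003884
```

Everything is unchanged: the button is up, the index is still aligned, and the tube and jar haven't moved.

```bash
python3 -c "
from workcell import *
print(job_done())"
```

```text
the job is handed in; nothing more can be done
None
```

I turned the dial until its index sat about 1° (roughly 1 mm) from the long scale line, pressed the button down to its stop and released it, then handed the job in at about 15.5 s; the judge's result was not shown.

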